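Sort the left and right carp cake moulds

ROBOT

A 6-joint arm with a two-finger parallel gripper is mounted at the origin on the work surface. World frame = base frame: x ahead of the robot, y to its left, z up, the work surface at z = 0. Lengths are in m, angles in rad, forces in N, time in s.
With the tool pointing down it reaches from about 0.375 to 0.975 m from the base axis. Payload 3.8 kg.
Tool frame: the origin (TCP) lies midway between the tips of the shut fingers; the grasp point (between the pads) lies 19 mm behind it; z points along the fingers, y is the line along which they close (so a half turn about z gives the same grasp; the last joint's range is limited). The gripper opens to 85 mm and grips with 20 to 120 N. Pads are 22 mm wide; open, the fingers measure 114 mm over their backs; the gripper's body (76 mm by 85 mm) begins 54 mm behind the grasp point. The pads swing forward as they close: fully open they stand 13 mm farther back than shut.
Start: joints at [-1.253, 0.264, 1.604, -0, 1.274, -0.037], TCP at [0.234, -0.633, 0.231] pointing down, gripper open.
Joint ranges: [-2.63, 2.63], [-0.94, 2.18], [0.31, 2.57], [-1.31, 4.45], [0, 2.66], [-2.55, 2.55]. Speed limits (rad/s): [2.57, 2.57, 3.14, 3.14, 3.14, 3.14].

INTERFACE

Orientations are given as a rotation vector (axis times angle).
In Python, from workcell import bot gives the robot as it stands.
- The arm moves only by the tool jog_arm, never from a script. Its argument "motion" is a list of rows, each a list of 5 numbers: the opening, from -1 (shut) to 1 (fully open), then the shift along the tool's x, y, z in mm, then the turn about the tool's z in degrees. In form: [[claw, x, y, z, twist], ...]. A call has 1 to 10 rows; each row shifts and turns the commanded pose from where the row before left it, along the tool's axes as they then stand; what a row does not reach is not made up. A row lasts 1/12 s, in which the tool goes at most 41.7 mm and 7.16 degrees, less where a joint would pass 70% of its speed; a pose out of reach is approached as far as the arm can. A call with a gripper value outside its range is refused whole. The fingers move at their own pace and stop on an object; "force" is the grip in N (left out, the last holds). Time passes only in rows, so rows that do not move let the fingers close. It gives the time, the measured TCP pose, the force, the opening and the grip force at its end, in the units of the state.
- bot.read_state(): the state, without advancing time (a new reading comes with each control period).
- bot.read_camera(name): name is "scene" or "top" or "wrist"; returns (picture, depth): 384x512x3 uint8, red, green, blue; 384x512 float32, m along the optical axis (not along the pixel's ray), 0 where there is no reading.
- bot.get_calibration(name): a dict with "vfov" (degrees; the focal length in pixels is half the picture's height over the tangent of half this angle, whatever the lens; pixels are square), "cx", "cy" (the principal point, pixels), "dist" ([k1, k2, p1, p2, k3] as OpenCV has them; the pictures are not rectified), "rvec" (rotation vector, rad) and "tvec" (3), from world to camera coordinates, as OpenCV has them; the wrist camera has in their place "tool_from_camera" (4x4, takes a point from camera to tool coordinates, whose origin is the TCP and whose axes are the flange's). Camera axes: x right, y down, z forward; pixel columns grow to the right and rows downward; lengths in m; the calibration is good to about 2 mm. A picture is of the moment at which its call begins: read the wrist's pose just before it. get_calibration takes no time and is no camera call.
- bot.finish_job(): hands the job in; it is judged then, once.
The state is a dict: "time": time; "q": joint angles; "joint_vel": joint speeds; "joint_torque": joint torques, N m; "tool_pos": TCP position; "tcp_rot": TCP orientation; "wrist_force": force on the tool from outside, world axes, zero at the start; "torque": the same for the moment, N m; "width": opening from 0.0 (shut) to 1.0 (fully open); "grip_force": force on a finger pad.
Only numpy, scipy, OpenCV 4.12 (cv2) and the standard library are available. Lean on these libraries where they do the work, as an engineer would, in place of code of your own. Each camera call takes 0.05 s, during which the arm holds its last target. There are 200 camera calls.

TASK

The two carp-shaped cake moulds on the pink pastry mat are mirror images. Seen from above with the red back fin at the top, the carp whose nose points left belongs in the green tray and the one whose nose points right in the blue tray: put each into its own tray, lying flat on the tray floor with its grip up.

Things in the scene. Friction and masses are not known exactly. Their poses are not given: they have to be found in the camera images.
- carp_left: Ivory carp mould, flat on the mat, 108 x 62 mm, plate 14 mm thick, 60 to 130 g. Origin: centre of the underside below the grip; +x to the nose (50 mm), -x to the forked tail (58 mm, 44 mm wide), +z up. Wooden grip: 44 mm along x, 20 mm along y, from z 14 to 46 mm. Body y -22 to 22 mm; one red back fin, out to 40 mm on the -y side, and a black eye on that side. Fin at the top of the view from above: nose points left.
- carp_right: Ivory carp mould, flat on the mat, 108 x 62 mm, plate 14 mm thick, 60 to 130 g. Origin: centre of the underside below the grip; +x to the nose (50 mm), -x to the forked tail (58 mm, 44 mm wide), +z up. Wooden grip: 44 mm along x, 20 mm along y, from z 14 to 46 mm. Body y -22 to 22 mm; one red back fin, out to 40 mm on the +y side, and a black eye on that side. Fin at the top of the view from above: nose points right.
- tray_green: Green open plastic tray, fixed in place, outside 170 x 170 x 22 mm, walls and floor 5 mm thick, inside 160 x 160 mm. Origin: centre of its underside; the inner floor is 5 mm above it. x, y along its sides, z up. It stands on either side of the mat (mat top 2 mm above the table), slightly turned. For the carp that points left.
- tray_blue: Blue open plastic tray, fixed in place, outside 170 x 170 x 22 mm, walls and floor 5 mm thick, inside 160 x 160 mm. Origin: centre of its underside; the inner floor is 5 mm above it. x, y along its sides, z up. It stands on either side of the mat (mat top 2 mm above the table), slightly turned. For the carp that points right.
Not all that is in view belongs to the job. Leave any yellow look-alike of the carp_left alone.

How it is judged:
At the end, for the whole second after the job is handed in: Left-pointing carp in the green tray, right-pointing one in the blue: origin within 60 mm of the tray's middle along both its sides and under 11 mm above the tray's origin (down on its floor, not over a wall), grip up within about 10 degrees, released and at rest (x of carp_left in the frame of tray_green between -0.06 and 0.06 m and y of carp_left in the frame of tray_green between -0.06 and 0.06 m and z of carp_left in the frame of tray_green between 0 and 0.011 m and angle between each of carp_left, carp_right's own z axis and vertical below 0.17 rad and linear speed of each of carp_left, carp_right below 0.03 m/s and angular speed of each of carp_left, carp_right below 0.3 rad/s and contact force between the fingers and carp_left below 0.2 N and x of carp_right in the frame of tray_blue between -0.06 and 0.06 m and y of carp_right in the frame of tray_blue between -0.06 and 0.06 m and z of carp_right in the frame of tray_blue between 0 and 0.011 m and contact force between the fingers and carp_right below 0.2 N); the robot touches nothing.
It also fails if it takes over 51 s, if anything falls off the work surface, if the arm or the gripper's body presses on something with over 40 N, if the wrist force passes 120 N, or if a joint passes its speed limit or range.

## Working session

There is one attempt and no reset: what is moved stays moved. The work goes in short steps, Python scripts to look and compute and a tool call to move; the robot and the scene stay as the last step left them, time stands still between calls to the robot, and variables do not carry over. Pictures are saved under pics/ and viewed, at most 10 in all, crops included, and the job is handed in when it is done.

Besides the shell and the picture viewer there is one more tool, called after "Call:" as name(argument=value, ...), one argument or row to a line, values as JSON. jog_arm: Moves the arm, as the interface text tells. Its arguments: {"type":"object","properties":{"motion":{"type":"array"},"force":{"type":"number"}},"required":["motion"]}

```bash
mkdir -p pics; ls; python3 - <<'E'
from workcell import bot
import cv2,numpy as np
s=bot.read_state();print(s['time'],s['tool_pos'],s['tcp_rot'],s['width'])
for n in ("top","scene"):
    im,d=bot.read_camera(n);np.savez(f"/tmp/{n}.npz",im=im,d=d)
    cv2.imwrite(f"pics/{n}0.png",cv2.cvtColor(im,cv2.COLOR_RGB2BGR));print(bot.get_calibration(n))
E
```

```text
pics
0.0 [ 0.2342535  -0.63225101  0.22995085] [-3.09008686e+00 -5.53956406e-01  5.21061388e-04] 0.9995659439305866
{'vfov': 51.35649436914587, 'cx': 250.79092538208553, 'cy': 192.694749724436, 'dist': array([-0.13669205,  0.        ,  0.        ,  0.        ,  0.        ]), 'rvec': array([ 2.11888492, -2.14697007,  0.10812847]), 'tvec': array([0.03008026, 0.44055707, 0.92111452])}
{'vfov': 56.42069223149106, 'cx': 250.45180384324772, 'cy': 190.1607316882648, 'dist': array([-0.01774888,  0.        ,  0.        ,  0.        ,  0.        ]), 'rvec': array([ 2.29816867,  1.27468017, -0.36545051]), 'tvec': array([-0.22815836, -0.28727817,  1.05460983])}
```

View pics/top0.png

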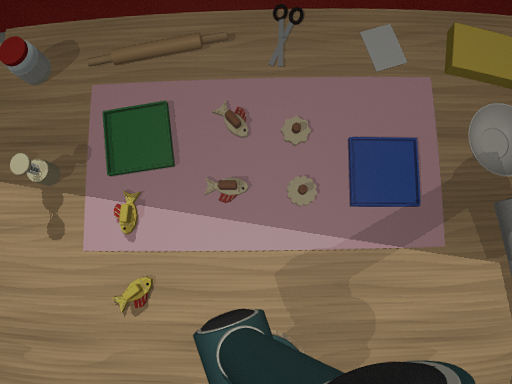

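View pics/scene0.png

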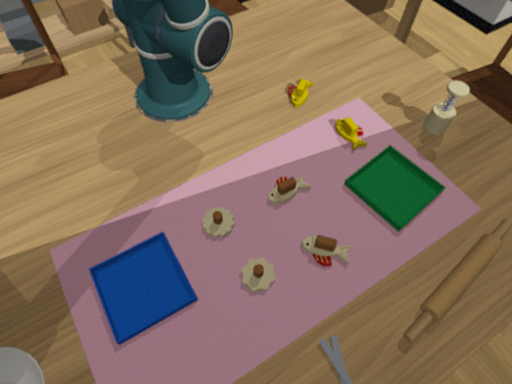

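The top view shows two ivory carp. The one near (235,121) has its nose to the lower right and its fin to the upper right, so it is the right-pointing carp and goes in blue. The one near (228,187) has its nose right and its fin below, so it is the left-pointing carp and goes in green. Trays are at about (139,138) for green and (384,172) for blue. The yellow look-alikes and round moulds stay where they are. The scene view agrees.

```bash
cat > h.py <<'E'
import cv2,numpy as np
from workcell import bot
from scipy.spatial.transform import Rotation as R
def rays(n,px,pose=None):
    """origin and world ray directions of pixels"""
    c=bot.get_calibration(n);f=192/np.tan(np.radians(c['vfov']/2))
    K=np.array([[f,0,c['cx']],[0,f,c['cy']],[0,0,1]])
    u=cv2.undistortPoints(np.float64(px).reshape(-1,1,2),K,c['dist']).reshape(-1,2)
    v=np.c_[u,np.ones(len(u))]
    if n=='wrist':
        T=np.eye(4);T[:3,:3]=R.from_rotvec(pose[1]).as_matrix();T[:3,3]=pose[0];T=T@c['tool_from_camera']
        return T[:3,3],v@T[:3,:3].T
    M=cv2.Rodrigues(c['rvec'])[0]
    return -M.T@c['tvec'],v@M
def plane(n,px,z,pose=None):
    o,d=rays(n,px,pose);return (o+d*((z-o[2])/d[:,2])[:,None])[:,:2]
def largest(m,k=1,near=None):
    cs=sorted(cv2.findContours(m.astype(np.uint8),0,2)[0],key=cv2.contourArea)[::-1]
    return cs[:k]
def brown(im):
    h=cv2.cvtColor(im,cv2.COLOR_RGB2HSV).astype(int)
    return ((h[...,0]<16)&(h[...,1]>90)&(h[...,2]<150))
def tray(im,c):
    h=cv2.cvtColor(im,cv2.COLOR_RGB2HSV).astype(int)
    lo,hi=(55,85) if c=='g' else (105,125)
    return (h[...,0]>lo)&(h[...,0]<hi)&(h[...,1]>120)
E
python3 - <<'E'
from h import *
for n in("top","scene"):
    D=np.load(f"/tmp/{n}.npz");im=D['im']
    for c in 'gb':
        k=largest(tray(im,c))[0].reshape(-1,2)
        p=plane(n,k,.023).astype(np.float32);r=cv2.minAreaRect(p*1000);print(n,c,len(k),r)
    hs=cv2.cvtColor(im,cv2.COLOR_RGB2HSV)
    for nm,(x,y) in (dict(A=(235,121),B=(228,187)) if n=="top" else dict(A=(323,244),B=(286,186))).items():
        print(nm,hs[y,x],im[y,x])
        m=brown(im);w=np.zeros_like(m);w[y-20:y+21,x-25:x+26]=1
        for k in largest(m&w,3):
            print('  ',cv2.contourArea(k),k.reshape(-1,2).mean(0),cv2.minAreaRect((plane(n,k.reshape(-1,2),.048)*1000).astype(np.float32)))
E
python3 - <<'E'
import cv2
a=cv2.imread('pics/top0.png')[90:210,195:275]
cv2.imwrite('pics/crop1.png',cv2.resize(a,None,fx=5,fy=5,interpolation=2))
E
```

```text
top g 141 ((586.479736328125, 310.79168701171875), (171.43507385253906, 167.9026336669922), 7.642172813415527)
top b 27 ((490.925048828125, -300.2680358886719), (171.51220703125, 168.72799682617188), 88.6836929321289)
A [ 12 130  90] [90 63 44]
   222.0 [237.51351351 114.75675676] ((627.3340454101562, 56.95168685913086), (49.2911376953125, 43.4063720703125), 43.142147064208984)
B [ 11 124  84] [84 58 43]
   152.0 [224.6875 184.25  ] ((458.92572021484375, 79.55126953125), (42.77981185913086, 21.472959518432617), 89.06832885742188)
   87.0 [227.33333333 197.20833333] ((427.4729919433594, 78.57254028320312), (38.94436264038086, 20.966800689697266), 84.31682586669922)
scene g 79 ((589.2655029296875, 305.695068359375), (166.84446716308594, 177.4756622314453), 7.411447525024414)
scene b 250 ((493.9783020019531, -300.9261474609375), (167.51747131347656, 172.57568359375), 88.69576263427734)
A [ 14 163  86] [86 56 31]
   212.5 [325.61764706 242.70588235] ((627.439697265625, 62.44211959838867), (42.083168029785156, 28.1965274810791), 42.28268051147461)
   111.5 [320.71875 257.6875 ] ((650.5855102539062, 32.41231155395508), (37.572261810302734, 21.11261558532715), 48.53248977661133)
B [ 14 179  94] [94 58 28]
   204.5 [284.04081633 184.59183673] ((461.2541809082031, 76.00927734375), (48.90672302246094, 40.52591323852539), 85.70260620117188)
```

View pics/crop1.png

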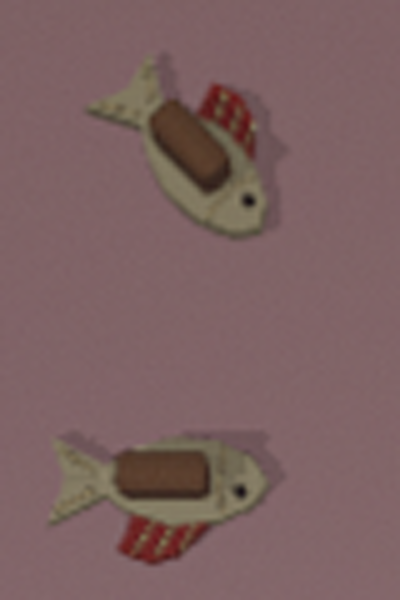

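The crop confirms the handedness of both carp. I'm moving above the left-pointing one.

Call:
jog_arm(
  motion=[
    [1,23,-29.5,0,0],
    [1,23,-29.5,0,0],
    [1,23,-29.5,0,0],
    [1,23,-29.5,0,0],
    [1,23,-29.5,0,0],
    [1,23,-29.5,0,0],
    [1,23,-29.5,0,0],
    [1,23,-29.5,0,0],
    [1,23,-29.5,0,0],
    [1,23,-29.5,0,0],
  ],
  force=40,
)

```text
time: 0.93
tool_pos: [0.3475, -0.2745, 0.2309]
tcp_rot: [-3.092, -0.553, 0.0]
wrist_force: [0.5, 0.9, -1.0]
width: 1.003
grip_force: 0.0
```

Call:
jog_arm(
  motion=[
    [1,23,-29.5,0,0],
    [1,23,-29.5,0,0],
    [1,23,-29.5,0,0],
    [1,23,-29.5,0,0],
    [1,23,-29.5,0,0],
    [1,23,-29.5,0,0],
    [1,23,-29.5,0,0],
    [1,23,-29.5,0,0],
    [1,23,-29.5,0,0],
    [1,23,-29.5,0,0],
  ],
)

```text
time: 1.77
tool_pos: [0.4606, 0.0821, 0.231]
tcp_rot: [3.092, 0.555, -0.0]
wrist_force: [0.6, -0.6, 0.5]
width: 0.998
grip_force: 0.0
```

Call:
jog_arm(
  motion=[
    [1,0,0,0,-7],
    [1,0,0,0,-7],
    [1,0,0,0,-7],
    [1,0,0,0,-7],
    [1,0,0,0,-7],
    [1,0,0,0,-7],
    [1,0,0,0,-7],
    [1,0,0,0,-7],
    [1,0,0,0,-7],
    [1,0,0,0,-6],
  ],
)

```text
time: 2.6
tool_pos: [0.4604, 0.0801, 0.2308]
tcp_rot: [-2.227, -2.215, 0.001]
wrist_force: [0.6, -0.2, -0.5]
width: 1.002
grip_force: 0.0
```

```bash
python3 - <<'E'
from h import *
s=bot.read_state();p,r=s['tool_pos'],s['tcp_rot'];im,d=bot.read_camera('wrist')
x=R.from_rotvec(r).as_matrix()
print(s['time'],p,np.degrees(np.arctan2(x[1,0],x[0,0])),s['q'].round(2) if hasattr(s['q'],'round') else s['q'])
np.savez('/tmp/w1.npz',im=im,p=p,r=r)
cv2.imwrite('pics/w1.png',cv2.cvtColor(im,cv2.COLOR_RGB2BGR))
for k in largest(brown(im),5):
    print(cv2.contourArea(k),k.reshape(-1,2).mean(0),cv2.minAreaRect((plane('wrist',k.reshape(-1,2),.048,(p,r))*1000).astype(np.float32)))
E
```

```text
2.6 [0.46044446 0.08005313 0.23077051] 89.66557983224172 [ 0.12 -0.14  2.03  0.    1.25  0.12]
1000.5 [398.60714286 179.86904762] ((623.7251586914062, 68.74725341796875), (43.38422393798828, 41.272735595703125), 46.91230392456055)
525.5 [258.82352941 168.56862745] ((462.1910705566406, 81.8021011352539), (43.15952682495117, 18.333858489990234), 89.3411865234375)
331.5 [238.29545455 162.81818182] ((435.6852111816406, 88.76823425292969), (35.68869400024414, 18.762699127197266), 81.93640899658203)
137.5 [252.34782609 300.2173913 ] ((450.3468933105469, -91.7116470336914), (27.43821144104004, 17.063905715942383), 89.6677017211914)
15.0 [507.6         31.64444444] ((711.3010864257812, 225.13052368164062), (2.6296403408050537, 31.535091400146484), 0.3817477822303772)
```

View pics/w1.png

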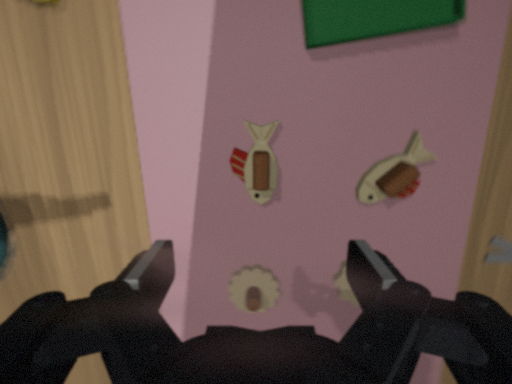

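The wrist view shows the left-pointing carp at about (261,170), with its grip at roughly (0.461, 0.081) and its axis at 89°. The other carp's grip is at about (399,180). The tool is already aligned, so I'm descending and gripping.

Call:
jog_arm(
  motion=[
    [1,0,0.5,35,0],
    [1,0,0,35,0],
    [1,0,0,35,0],
    [1,0,0,35,0],
    [1,0,0,30,0],
    [1,0,0,20,0],
    [1,0,0,13,0],
    [1,0,0,5,0],
    [-1,0,0,0,0],
    [-1,0,0,0,0],
  ],
)

```text
time: 3.48
tool_pos: [0.4617, 0.0801, 0.0236]
tcp_rot: [2.235, 2.207, 0.0]
wrist_force: [0.4, 0.2, -0.3]
width: 0.749
grip_force: 0.0
```

Call:
jog_arm(
  motion=[
    [-1,0,0,0,0],
    [-1,0,0,0,0],
    [-1,0,0,0,0],
    [-1,0,0,0,0],
    [-1,0,0,0,0],
    [-1,0,0,0,0],
  ],
)

```text
time: 3.98
tool_pos: [0.4626, 0.0802, 0.0245]
tcp_rot: [2.234, 2.207, 0.003]
wrist_force: [-1.1, -0.7, 5.8]
width: 0.225
grip_force: 41.3
```

Call:
jog_arm(
  motion=[
    [-1,0,0,-10,0],
    [-1,0,0,-20,0],
    [-1,0,0,-25,0],
    [-1,10,5,-25,0],
    [-1,25,13.5,0,0],
    [-1,30,16,0,0],
    [-1,30,16,0,0],
    [-1,30,16,0,0],
    [-1,30,16,0,0],
    [-1,30,16,0,0],
  ],
)

```text
time: 4.82
tool_pos: [0.5621, 0.2653, 0.1035]
tcp_rot: [-2.234, -2.208, 0.001]
wrist_force: [-0.9, -0.5, -1.4]
width: 0.228
grip_force: 40.3
```

Call:
jog_arm(
  motion=[
    [-1,25,14.5,0,0],
    [-1,15,9,0,0],
    [-1,3,2,0,0],
    [-1,0,0,0,0],
  ],
)

```text
time: 5.15
tool_pos: [0.588, 0.3074, 0.1032]
tcp_rot: [-2.233, -2.21, 0.001]
wrist_force: [-1.4, -0.2, -0.9]
width: 0.222
grip_force: 40.3
```

```bash
python3 - <<'E'
from h import *
s=bot.read_state();p,r=s['tool_pos'],s['tcp_rot'];im,d=bot.read_camera('wrist')
print(s['time'],p,r,s['width'],s['wrist_force'])
t,_=bot.read_camera('top')
cv2.imwrite('pics/w2.png',cv2.cvtColor(np.hstack([im,t[40:,60:320].copy() if 0 else t[:,50:310]]),cv2.COLOR_RGB2BGR))
E
```

```text
5.15 [0.58804179 0.30744766 0.10315416] [-2.23280761e+00 -2.20990781e+00  9.66751729e-04] 0.22210023243980903 [-1.44823507 -0.17639494 -0.9166047 ]
```

View pics/w2.png

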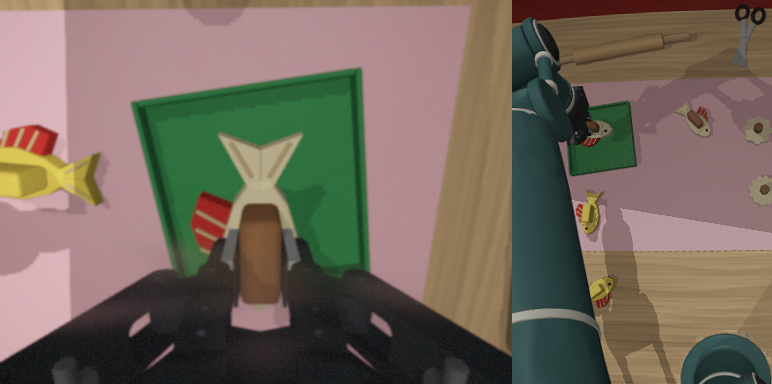

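The carp is held level over the green tray, with its tail at about (260,155) inside the walls. I'm lowering it in.

Call:
jog_arm(
  motion=[
    [-1,0,0,20,0],
    [-1,0,0,25,0],
    [-1,0,0,15,0],
    [-1,0,0,9,0],
    [-1,0,0,4,0],
    [-1,0,0,2,0],
    [-1,0,0,0,0],
  ],
)

```text
time: 5.83
tool_pos: [0.5876, 0.3057, 0.0296]
tcp_rot: [-2.235, -2.208, 0.002]
wrist_force: [-0.2, 0.6, -0.3]
width: 0.227
grip_force: 40.4
```

Call:
jog_arm(
  motion=[
    [-1,0,0,1,0],
    [-1,0,0,1,0],
    [-1,0,0,0,0],
  ],
)

```text
time: 6.08
tool_pos: [0.5879, 0.3059, 0.0295]
tcp_rot: [2.235, 2.208, -0.002]
wrist_force: [-7.3, -4.9, 14.0]
width: 0.224
grip_force: 42.3
```

It touched the floor, so I'm releasing, rising and moving towards the second carp.

Call:
jog_arm(
  motion=[
    [1,0,0,0,0],
    [1,0,0,0,0],
    [1,0,0,0,0],
    [1,0,0,0,0],
    [1,0,0,-10,0],
    [1,0,0,-25,0],
    [1,0,0,-35,0],
    [1,0,0,-35,0],
    [1,0,0,-35,0],
    [1,0,0,-25,0],
  ],
)

```text
time: 6.92
tool_pos: [0.5892, 0.3072, 0.1958]
tcp_rot: [2.233, 2.207, 0.006]
wrist_force: [0.3, 0.6, 1.0]
width: 1.001
grip_force: 0.0
```

Call:
jog_arm(
  motion=[
    [1,-34,5.5,0,0],
    [1,-34,5.5,0,0],
    [1,-34,5.5,0,0],
    [1,-34,5.5,0,0],
    [1,-34,5.5,0,0],
    [1,-34,5.5,0,0],
    [1,-34,5.5,0,0],
    [1,0,0,0,7],
    [1,0,0,0,7],
    [1,0,0,0,7],
  ],
)

```text
time: 7.75
tool_pos: [0.6239, 0.067, 0.1919]
tcp_rot: [2.606, 1.754, 0.001]
wrist_force: [0.1, 0.6, 0.6]
width: 0.998
grip_force: 0.0
```

Call:
jog_arm(
  motion=[
    [1,0,0,0,7],
    [1,0,0,0,7],
    [1,0,0,0,7],
    [1,0,0,0,2],
    [1,0,0,0,0],
  ],
)

```text
time: 8.17
tool_pos: [0.6238, 0.0682, 0.1918]
tcp_rot: [2.899, 1.209, 0.001]
wrist_force: [0.3, 0.1, 0.6]
width: 1.0
grip_force: 0.0
```

```bash
python3 - <<'E'
from h import *
s=bot.read_state();p,r=s['tool_pos'],s['tcp_rot'];im,d=bot.read_camera('wrist')
x=R.from_rotvec(r).as_matrix()
print(s['time'],p,np.degrees(np.arctan2(x[1,0],x[0,0])))
np.savez('/tmp/w3.npz',im=im,p=p,r=r)
t,_=bot.read_camera('top')
cv2.imwrite('pics/w3.png',cv2.cvtColor(np.hstack([im,t[:,50:310]]),cv2.COLOR_RGB2BGR))
for k in largest(brown(im),5):
    print(cv2.contourArea(k),k.reshape(-1,2).mean(0),cv2.minAreaRect((plane('wrist',k.reshape(-1,2),.048,(p,r))*1000).astype(np.float32)))
E
```

```text
8.1667 [0.62382006 0.06818763 0.1918391 ] 45.28271302730728
2147.5 [48.52406417 37.18181818] ((581.84228515625, 299.09088134765625), (42.15925216674805, 59.3645133972168), 0.4300910532474518)
689.5 [262.25806452 180.29032258] ((627.12353515625, 67.77115631103516), (45.158226013183594, 18.376630783081055), 42.002288818359375)
416.5 [285.87301587 172.28571429] ((649.127685546875, 53.980430603027344), (35.50614547729492, 18.972488403320312), 48.522335052490234)
193.5 [337.45  284.075] ((602.6734008789062, -82.7749252319336), (24.26253890991211, 19.300838470458984), 49.1863899230957)
23.5 [339.04347826 274.69565217] ((612.32666015625, -70.7454833984375), (11.810763359069824, 7.85304069519043), 56.53512954711914)
```

View pics/w3.png

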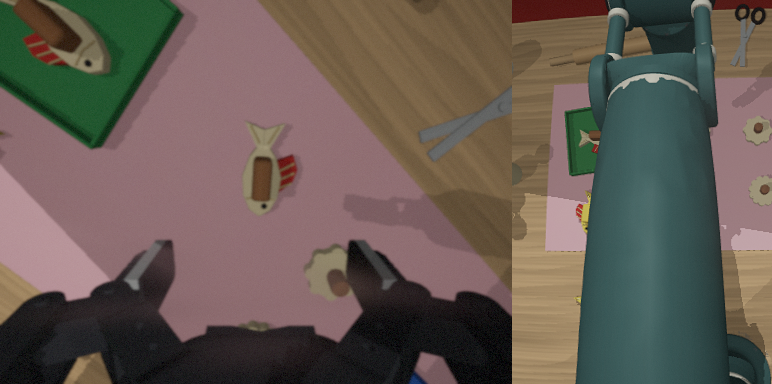

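The left carp lies flat in the green tray (top left of the picture). The right carp is at about (262,180), with its grip at (0.627, 0.067) and its axis at 42°.

Call:
jog_arm(
  motion=[
    [1,1,3,30,3],
    [1,0,0,35,0],
    [1,0,0,35,0],
    [1,0,0,30,0],
    [1,0,0,20,0],
    [1,0,0,13,0],
    [1,0,0,5,0],
    [-1,0,0,0,0],
    [-1,0,0,0,0],
    [-1,0,0,0,0],
  ],
)

```text
time: 9.1
tool_pos: [0.6284, 0.0669, 0.0254]
tcp_rot: [2.929, 1.134, 0.005]
wrist_force: [0.4, 0.6, 0.1]
width: 0.607
grip_force: 0.0
```

Call:
jog_arm(
  motion=[
    [-1,0,0,0,0],
    [-1,0,0,0,0],
    [-1,0,0,0,0],
    [-1,0,0,0,0],
    [-1,0,0,0,0],
  ],
)

```text
time: 9.52
tool_pos: [0.6279, 0.0669, 0.0249]
tcp_rot: [2.929, 1.134, 0.004]
wrist_force: [-0.5, 1.2, 5.6]
width: 0.227
grip_force: 41.2
```

Call:
jog_arm(
  motion=[
    [-1,0,0,-10,0],
    [-1,0,0,-20,0],
    [-1,0,0,-30,0],
    [-1,0,0,-35,0],
    [-1,-8,4,-10,0],
    [-1,-20,10,0,0],
    [-1,-30,15.5,0,0],
    [-1,-30,15.5,0,0],
    [-1,-30,15.5,0,0],
    [-1,-30,15.5,0,0],
  ],
)

```text
time: 10.35
tool_pos: [0.5669, -0.0903, 0.128]
tcp_rot: [-2.929, -1.135, 0.001]
wrist_force: [0.0, -0.2, -0.6]
width: 0.225
grip_force: 40.4
```

Call:
jog_arm(
  motion=[
    [-1,-30,15.5,0,0],
    [-1,-30,15.5,0,0],
    [-1,-30,15.5,0,0],
    [-1,-30,15.5,0,0],
    [-1,-30,15.5,0,0],
    [-1,-30,15.5,0,0],
    [-1,-15,8,0,0],
    [-1,-5,3,0,0],
    [-1,0,0,0,0],
  ],
)

```text
time: 11.1
tool_pos: [0.4895, -0.3018, 0.128]
tcp_rot: [-2.931, -1.13, 0.001]
wrist_force: [0.4, -0.2, 0.1]
width: 0.222
grip_force: 40.4
```

```bash
python3 - <<'E'
from h import *
s=bot.read_state();im,d=bot.read_camera('wrist')
print(s['time'],s['tool_pos'],s['width'],s['wrist_force'])
t,_=bot.read_camera('top')
cv2.imwrite('pics/w4.png',cv2.cvtColor(np.hstack([im,t[:,250:510]]),cv2.COLOR_RGB2BGR))
E
```

```text
11.1 [ 0.48948583 -0.30179106  0.12799482] 0.22248352055413495 [ 0.40357847 -0.15966781  0.07970405]
```

View pics/w4.png

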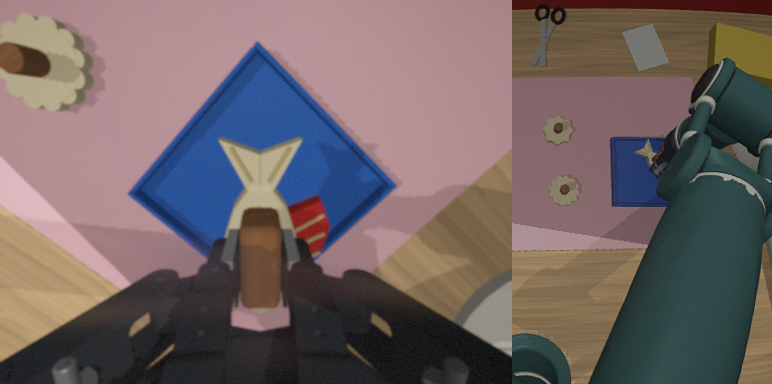

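The right carp is held over the middle of the blue tray, with its tail at about (260,155). I'm lowering it in.

Call:
jog_arm(
  motion=[
    [-1,0,0,20,0],
    [-1,0,0,30,0],
    [-1,0,0,25,0],
    [-1,0,0,14,0],
    [-1,0,0,6,0],
    [-1,0,0,3,0],
    [-1,0,0,1,0],
    [-1,0,0,0,0],
  ],
)

```text
time: 11.87
tool_pos: [0.4914, -0.2996, 0.0301]
tcp_rot: [2.929, 1.137, 0.001]
wrist_force: [0.9, -0.8, -1.5]
width: 0.228
grip_force: 40.6
```

Call:
jog_arm(
  motion=[
    [-1,0,0,1,0],
    [-1,0,0,1,0],
    [1,0,0,0,0],
    [1,0,0,0,0],
    [1,0,0,0,0],
    [1,0,0,0,0],
    [1,0,0,-10,0],
    [1,0,0,-25,0],
    [1,0,0,-35,0],
    [1,0,0,-35,0],
  ],
)

```text
time: 12.7
tool_pos: [0.4894, -0.3, 0.1327]
tcp_rot: [-2.927, -1.133, 0.003]
wrist_force: [1.0, -0.1, 0.3]
width: 1.004
grip_force: 0.0
```

Call:
jog_arm(
  motion=[
    [1,0,0,-30,0],
    [1,-20,0,-30,0],
    [1,-35,0,0,0],
    [1,-35,0,0,0],
    [1,-35,0,0,0],
    [1,0,0,0,0],
    [1,0,0,0,0],
  ],
)

```text
time: 13.28
tool_pos: [0.3969, -0.386, 0.193]
tcp_rot: [2.931, 1.129, 0.001]
wrist_force: [0.9, 0.9, -0.6]
width: 1.001
grip_force: 0.0
```

```bash
python3 - <<'E'
from h import *
s=bot.read_state()
print(s['time'],s['tool_pos'],s['width'],s['wrist_force'])
im,_=bot.read_camera('scene');t,_=bot.read_camera('top')
o=np.hstack([im,t[:,90:370] if 0 else t])
cv2.imwrite('pics/f.png',cv2.cvtColor(cv2.resize(o,(800,300),interpolation=3),cv2.COLOR_RGB2BGR))
for n,m in(("scene",im),("top",t)):
    for k in largest(brown(m),12):
        c=k.reshape(-1,2).mean(0); print(n,cv2.contourArea(k),c.round(),plane(n,[c],.053).round(3))
E
```

```text
13.2833 [ 0.39686842 -0.38595872  0.19301052] 1.001153309995301 [ 0.88294269  0.88192562 -0.62210053]
scene 1848.0 [489.  77.] [[0.473 0.779]]
scene 1631.5 [39. 52.] [[-0.322 -0.286]]
scene 221.0 [394. 180.] [[0.588 0.294]]
scene 211.5 [139. 279.] [[ 0.496 -0.299]]
scene 118.0 [136. 295.] [[ 0.522 -0.315]]
scene 79.0 [259. 271.] [[ 0.606 -0.091]]
scene 70.5 [216. 217.] [[ 0.456 -0.102]]
scene 49.0 [291.  90.] [[0.219 0.262]]
scene 45.0 [374.   5.] [[0.029 0.744]]
scene 37.5 [104.  18.] [[-0.386 -0.059]]
scene 32.0 [242.   7.] [[-0.195  0.357]]
scene 21.0 [358.   4.] [[-0.004  0.703]]
top 6601.5 [243.   9.] [[0.914 0.039]]
top 621.5 [17. 52.] [[0.834 0.656]]
top 223.0 [389. 165.] [[ 0.5   -0.303]]
top 144.0 [134. 136.] [[0.582 0.307]]
top 109.0 [141. 301.] [[0.189 0.281]]
top 93.5 [136. 148.] [[0.551 0.3  ]]
top 61.0 [296. 127.] [[ 0.594 -0.086]]
top 56.5 [303. 189.] [[ 0.445 -0.097]]
top 47.5 [117. 212.] [[0.397 0.342]]
top 3.5 [281.   8.] [[ 0.915 -0.059]]
top 1.0 [301.  21.] [[ 0.876 -0.11 ]]
top 0.5 [249.  71.] [[0.74  0.024]]
```

View pics/f.png

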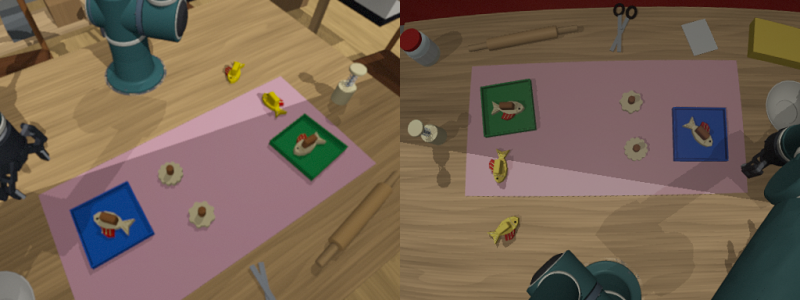

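Both carp lie flat and centred in their own trays, grip up: green at about (310,145) and blue at about (112,222) in the left half of the picture. The arm is clear of everything.

```bash
python3 -c "
from workcell import bot
print(bot.finish_job())"
```

```text
the job is handed in; nothing more can be done
None
```

I handed the job in at about 13 s: the left-pointing carp is in the green tray and the right-pointing one in the blue; the last pictures show both lying flat, grip up, near the tray middles, but the hand-in returned no verdict.

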